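# Refill the new fuse rack in reverse order

### The job

The four different fuses standing in a row on the old black rack have to go onto the new white rack, which will be fitted the other way round, so put them there in reverse order: looking at both racks from the same side, the fuse at the left end of the old rack ends up at the right end of the white one, and so on along the row. Stand each fuse upright in the middle of its own pad, setting it down rather than dropping it, and do not knock or push away the lamp beside them.

Things in the scene. Friction and masses are not known exactly. Their poses are not given: they have to be found in the camera images.
- fuse_bottle_mid (a point): Loose bottle fuse: white ceramic body 27 mm in diameter and straight for its lower 36 mm, then a cone and a 16 mm neck with a small brass tip; 54 mm tall, about 55 g. It starts upright on the old rack. The point is its centre, half-way up (27 mm above its foot); z is up along its axis.
- fuse_barrel_mid (a point): Loose barrel fuse: stout plain cylinder 34 mm in diameter and 60 mm tall, white ceramic between two 12 mm high brass end caps, about 110 g. It starts upright on the old rack. The point is its centre, half-way up (30 mm above its foot); z is up along its axis.
- fuse_glass_mid (a point): Loose glass fuse: slim clear glass cylinder 22 mm in diameter and 72 mm tall (the tallest) with 14 mm high steel end caps, about 45 g. It starts upright on the old rack. The point is its centre, half-way up (36 mm above its foot); z is up along its axis.
- fuse_square_mid (a point): Loose square fuse: white ceramic block 36 x 36 mm and 50 mm tall with steel end plates, about 140 g; its sides lie along its x and y axes. It starts upright on the old rack. The point is its centre, half-way up (25 mm above its foot); z is up along its axis.
- module_bottle: Fixed black module of the old rack, 62 x 62 mm, in which the bottle fuse starts. The four, all alike, stand in a straight row at 64 mm pitch. y: along the row (about to the robot's left), x: across. Origin: middle of its underside, 4 mm above the shelf; its grey 46 mm square pad is centred 8 mm above that. 3 mm fins at both y sides rise 14 mm above the pad; front and back are open.
- module_barrel: Fixed black module of the old rack, 62 x 62 mm, in which the barrel fuse starts. The four, all alike, stand in a straight row at 64 mm pitch. y: along the row (about to the robot's left), x: across. Origin: middle of its underside, 4 mm above the shelf; its grey 46 mm square pad is centred 8 mm above that. 3 mm fins at both y sides rise 14 mm above the pad; front and back are open.
- module_glass: Fixed black module of the old rack, 62 x 62 mm, in which the glass fuse starts. The four, all alike, stand in a straight row at 64 mm pitch. y: along the row (about to the robot's left), x: across. Origin: middle of its underside, 4 mm above the shelf; its grey 46 mm square pad is centred 8 mm above that. 3 mm fins at both y sides rise 14 mm above the pad; front and back are open.
- module_square: Fixed black module of the old rack, 62 x 62 mm, in which the square fuse starts. The four, all alike, stand in a straight row at 64 mm pitch. y: along the row (about to the robot's left), x: across. Origin: middle of its underside, 4 mm above the shelf; its grey 46 mm square pad is centred 8 mm above that. 3 mm fins at both y sides rise 14 mm above the pad; front and back are open.
- new_rack: Fixed white rack, 66 (x) by 262 mm (y), empty. Origin: centre of its underside, on the shelf; y along the row (about to the robot's left). Four black 46 mm square pads centred at x = 0, y = -96, -32, 32, 96 mm, 12 mm above the shelf. 4 mm fins between them and at the ends rise 14 mm above the pads; front, back open. One rack lies behind the other, either nearer the robot, each turned at most 9 deg.
- lamp: Bystander: round white ceramic lamp holder, 68 mm in diameter at its foot, with a frosted LED bulb in it (60 mm in diameter), 126 mm tall, loose on the shelf to the robot's left. Origin: centre of its foot, z up.
Mind the look-alikes: they are no part of the job. What is shaped like the part that bears fuse_bottle_mid but pink is not meant. What is shaped like the module_bottle but purple is not meant.

How it is judged:
By the outcome, as a careful person would: the job done as asked, in the order asked, and still so for the second after the job is handed in, with the robot touching nothing.
It also fails if it takes over 96 s, if anything falls off the work surface, if the arm or the gripper's body presses on something with over 40 N, if the wrist force passes 120 N, or if a joint passes its speed limit or range.

### The arm

A 6-joint arm with a two-finger parallel gripper is mounted at the origin on the work surface. World frame = base frame: x ahead of the robot, y to its left, z up, the work surface at z = 0. Lengths are in m, angles in rad, forces in N, time in s.
With the tool pointing down it reaches from about 0.375 to 0.925 m from the base axis. Payload 5.7 kg.
Tool frame: the origin (TCP) lies at the very end of the fingers, on their centre line; the grasp point (between the pads) lies 19 mm behind it; z points along the fingers, y is the direction in which the jaws open and shut (so a half turn about z gives the same grasp; the last joint's range is limited). The gripper opens to 85 mm and grips with 20 to 120 N. Pads are 22 mm wide; open, the fingers measure 114 mm over their backs; the gripper's body (76 mm by 85 mm) begins 54 mm behind the grasp point. The pads swing forward as they close: fully open they stand 13 mm farther back than shut.
Start: joints at [-0.115, 0.359, 1.51, -0, 1.272, -0.115], TCP at [0.6, -0, 0.231] pointing down, gripper open.
Joint ranges: [-2.97, 2.97], [-1.01, 2.36], [0.21, 2.38], [-0.96, 4.11], [0.2, 2.71], [-2.98, 2.98]. Speed limits (rad/s): [2.39, 2.39, 3.14, 3.14, 3.14, 3.14].

### API

Orientations are given as a 3x3 rotation matrix whose columns are the frame's x, y, z axes.
In Python, from rig import bot, cams, nets gives the robot as it stands. The module is installed in compiled form; this text tells all that it offers.
- The arm moves only by the tool arm_command, never from a script. Its argument "targets" is a list of rows, each a list of 7 numbers: the finger opening in m, from 0 to 0.0854, then the shift along the tool's x, y, z in m, then the turn, a rotation vector about the tool's x, y, z in rad. In form: [[claw, x, y, z, rx, ry, rz], ...]. A call has exactly 10 rows; each row shifts and turns the commanded pose from where the row before left it, along the tool's axes as they then stand; what a row does not reach is not made up. A row lasts 1/12 s, in which the tool goes at most 41.7 mm and 7.16 degrees, less where a joint would pass 70% of its speed; a pose out of reach is approached as far as the arm can. A call with a gripper value outside its range is refused whole. The fingers move at their own pace and stop on an object; "grip_force" is the grip in N (left out, the last holds). Time passes only in rows, so rows that do not move let the fingers close, or fill a call up. It gives the time, the measured TCP pose, the force and the opening at its end, in the units of the state.
- bot.sense(): the state, without advancing time (a new reading comes with each control period).
- cams.camera(name): name is "scene" or "side" or "wrist"; returns the picture (400x640x3 uint8, blue, green, red); there is no depth.
- cams.get_calibration(name): a dict with "vfov" (degrees; the focal length in pixels is half the picture's height over the tangent of half this angle, whatever the lens; pixels are square), "cx", "cy" (the principal point, pixels), "extrinsics" (4x4, takes a point from camera to world coordinates); the wrist camera has in their place "tool_from_camera" (4x4, takes a point from camera to tool coordinates, whose origin is the TCP and whose axes are the flange's). Camera axes: x right, y down, z forward; pixel columns grow to the right and rows downward; lengths in m; the calibration is good to about 2 mm. A picture is of the moment at which its call begins: read the wrist's pose just before it. get_calibration takes no time and is no camera call.
- bot.close_job(): hands the job in, once; it reports no verdict.
Trained networks look in the newest picture that a camera, given by its name, has taken for a name from the list of things; names that differ only in an ending like _2 or _b are one class to them, and where a whole thing is asked for, a point or a joint stands for the part that bears it (a point fixed in the world has none). Each returns a list of dicts, best first, with "conf" (0 to 1); they miss things now and then, are a little off and sometimes report something else, mostly with a low value. They report only what shows in the picture. A call takes as long as a camera call. They do not tell look-alikes from the thing itself.
- nets.outline_of(camera, target): "region" (400x640 bool, what is visible of it).
- nets.landmark_of(camera, target): "point" ([x, y, z] in m, in the coordinates of the camera as it stood for that picture, good to about 4 mm: a listed point, or the origin of a listed thing).
The state is a dict: "time_s": time; "joint_pos": joint angles; "joint_vel": joint speeds; "tau": joint torques, N m; "ee_pos": TCP position; "tcp_rot": TCP orientation; "wrist_force": force on the tool from outside, world axes, zero at the start; "wrist_torque": the same for the moment, N m; "gripper_width": finger opening in m.
Only numpy, scipy, OpenCV 4.12 (cv2) and the standard library are available. Lean on these libraries where they do the work, as an engineer would, in place of code of your own. Each camera call takes 0.05 s, during which the arm holds its last target. There are 200 camera calls.

## Working session

There is one attempt and no reset: what is moved stays moved. The work goes in short steps, Python scripts to look and compute and a tool call to move; the robot and the scene stay as the last step left them, time stands still between calls to the robot, and variables do not carry over. Pictures are saved under pics/ and viewed, about 12 in all and at most 16, crops included, and the job is handed in when it is done.

Besides the shell and the picture viewer there is one more tool, called after "Request:" as name(argument=value, ...) on one line, values as JSON. arm_command: Moves the arm, as the interface text tells. Its arguments: {"type":"object","properties":{"targets":{"type":"array","items":{"type":"array","items":{"type":"number"}}},"grip_force":{"type":"number"}},"required":["targets"]}

```bash
mkdir -p pics; cat > h.py <<'E'
import numpy as np, cv2
from rig import bot,cams,nets
def lm(cam,t):
    r=nets.landmark_of(cam,t); 
    if cam=='wrist':
        s=bot.sense(); T=np.eye(4); T[:3,:3]=np.array(s['tcp_rot']); T[:3,3]=s['ee_pos']
        T=T@np.array(cams.get_calibration(cam)['tool_from_camera'])
    else: T=np.array(cams.get_calibration(cam)['extrinsics'])
    return [(round(d['conf'],2),np.round((T@np.r_[d['point'],1])[:3],4)) for d in r]
E
python3 - <<'E'
from h import *
for c in ['scene','side','wrist']:
    im=cams.camera(c); cv2.imwrite(f'pics/{c}0.png',im)
print({k:v for k,v in bot.sense().items() if k in('time_s','ee_pos','tcp_rot','wrist_force','gripper_width')})
for c in ['scene','side']: print(c,cams.get_calibration(c))
print(cams.get_calibration('wrist'))
for c in ['scene','side','wrist']:
    for t in ['fuse_bottle_mid','fuse_barrel_mid','fuse_glass_mid','fuse_square_mid','module_bottle','module_square','new_rack','lamp']:
        print(c,t,*lm(c,t)[:4])
E
```

```text
{'time_s': 0.15, 'ee_pos': array([5.99460028e-01, 5.34832215e-05, 2.30643697e-01]), 'tcp_rot': array([[-1.51439111e-05,  9.99998941e-01, -1.45504132e-03],
       [ 9.99999988e-01,  1.53645511e-05,  1.51627248e-04],
       [ 1.51649444e-04, -1.45503900e-03, -9.99998930e-01]]), 'wrist_force': array([-0.54619012,  0.14541562,  0.43554168]), 'gripper_width': 0.08558985743203817}
scene {'vfov': 55.68228345319637, 'cx': 318.6259189299093, 'cy': 199.35963939416507, 'extrinsics': array([[ 0.72780689,  0.47529152, -0.49436333,  1.02520324],
       [ 0.6855287 , -0.48463505,  0.54330403, -0.41342064],
       [ 0.018642  , -0.73432067, -0.67854671,  0.67165298],
       [ 0.        ,  0.        ,  0.        ,  1.        ]])}
side {'vfov': 50.073641792713694, 'cx': 327.4184461534227, 'cy': 197.12801044906016, 'extrinsics': array([[-0.96228415, -0.16419616,  0.21690745,  0.39501615],
       [-0.27203419,  0.57322938, -0.7729201 ,  0.80971499],
       [ 0.00257279, -0.802775  , -0.59627652,  0.640843  ],
       [ 0.        ,  0.        ,  0.        ,  1.        ]])}
{'vfov': 68.08321137795762, 'cx'
[... 1773 characters left out ...]
module_square (0.73, array([0.6633, 0.0249, 0.0013]))
side new_rack (0.87, array([ 0.4467,  0.0586, -0.0026]))
side lamp (0.61, array([ 0.586 ,  0.3633, -0.0013]))
wrist fuse_bottle_mid (0.78, array([ 0.7512, -0.072 ,  0.0302])) (0.67, array([ 0.6561, -0.1006,  0.0444])) (0.56, array([ 0.5659, -0.1187,  0.0272]))
wrist fuse_barrel_mid (0.98, array([ 0.6545, -0.1663,  0.0436]))
wrist fuse_glass_mid
wrist fuse_square_mid (0.61, array([0.6605, 0.0281, 0.0432]))
wrist module_bottle (0.81, array([ 0.6571, -0.1051,  0.0074])) (0.79, array([ 0.5387, -0.2252,  0.0015])) (0.75, array([ 0.7369, -0.2807,  0.0022]))
wrist module_square
wrist new_rack (0.93, array([ 0.4473,  0.0606, -0.0017]))
wrist lamp
```

View pics/scene0.png

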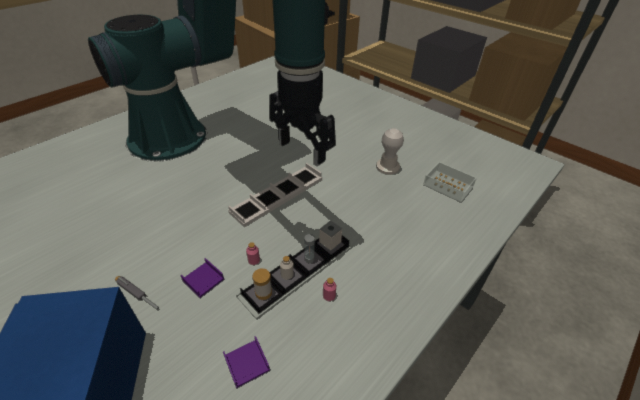

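View pics/side0.png

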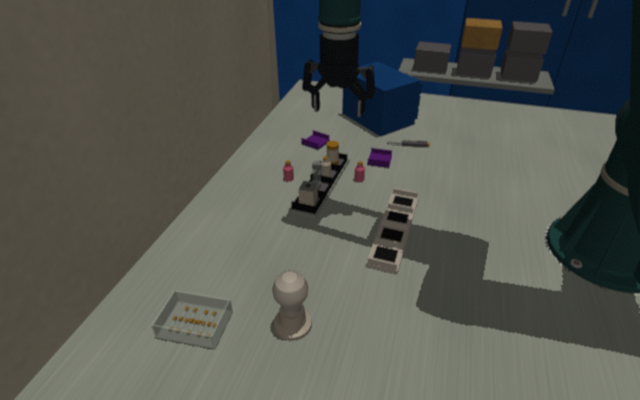

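View pics/wrist0.png

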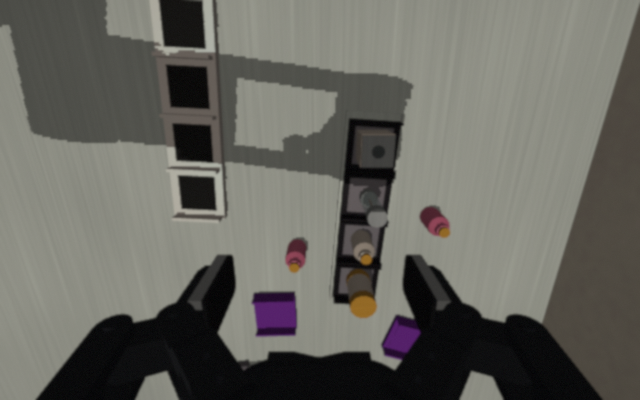

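Scene and side views show the old rack at x≈0.66 m. From the robot's left it holds square, glass, bottle and barrel (scene px (331,237), (310,250), (287,268), (262,285)). The white rack is nearer the robot, at about (0.446, 0.058). The lookalikes are two pink bottles, at scene px (253,253) and (329,289), and two purple modules at (203,277) and (246,360). The white bottle in the black rack at (287,268) is the one meant.

Next I'll measure rack yaw and the pads precisely, and crop the old rack to confirm.

```bash
cat >> h.py <<'E'
def T_of(cam):
    c=cams.get_calibration(cam)
    if cam!='wrist': return np.array(c['extrinsics']),c
    s=bot.sense(); T=np.eye(4); T[:3,:3]=np.array(s['tcp_rot']); T[:3,3]=s['ee_pos']
    return T@np.array(c['tool_from_camera']),c
def toplane(cam,px,z):
    T,c=T_of(cam); f=200/np.tan(np.radians(c['vfov'])/2)
    px=np.atleast_2d(px).astype(float)
    d=np.c_[(px[:,0]-c['cx'])/f,(px[:,1]-c['cy'])/f,np.ones(len(px))]@T[:3,:3].T
    o=T[:3,3]; return (o+d*((z-o[2])/d[:,2])[:,None])[:,:2]
def rackpads(cam):
    im=cams.camera(cam); r=nets.outline_of(cam,'new_rack')
    m=r[0]['region'].astype(np.uint8); p=cv2.findNonZero(m)
    hull=np.zeros_like(m); cv2.fillConvexPoly(hull,cv2.convexHull(p),1)
    d=((im.max(2)<45)&(hull>0)).astype(np.uint8)
    n,l,st,ce=cv2.connectedComponentsWithStats(d)
    out=[]
    for i in range(1,n):
        if st[i,4]<60: continue
        q=toplane(cam,cv2.findNonZero((l==i).astype(np.uint8)).reshape(-1,2),0.012)
        rc=cv2.minAreaRect((q*1000).astype(np.float32)); out.append((st[i,4],np.round(q.mean(0),4),np.round(rc[1],1),round(rc[2],1)))
    return out
E
python3 - <<'E'
from h import *
for c in ['wrist','scene','side']:
    print(c); [print(' ',o) for o in rackpads(c)]
im=cv2.imread('pics/wrist0.png')[100:330,260:480]; cv2.imwrite('pics/crop.png',cv2.resize(im,None,fx=2.6,fy=2.6,interpolation=3))
E
```

```text
wrist
  (np.int32(1816), array([0.4516, 0.1565]), array([43.8, 42.8]), 87.1)
  (np.int32(1587), array([0.4481, 0.0923]), array([44.3, 44.3]), 87.1)
  (np.int32(1284), array([0.4451, 0.0287]), array([43.3, 44.2]), 87.0)
  (np.int32(1000), array([ 0.4416, -0.036 ]), array([41.7, 42. ]), 86.9)
scene
  (np.int32(123), array([0.4527, 0.1566]), array([37.3, 38.9]), 87.3)
  (np.int32(170), array([0.45  , 0.0927]), array([41.9, 43.8]), 87.4)
  (np.int32(185), array([0.4472, 0.029 ]), array([41.5, 43.7]), 86.1)
  (np.int32(187), array([ 0.4431, -0.0367]), array([40.8, 40. ]), 86.1)
side
  (np.int32(104), array([ 0.4436, -0.0416]), array([24.1, 40.7]), 87.0)
  (np.int32(156), array([0.4476, 0.0244]), array([29.9, 44.3]), 87.5)
  (np.int32(215), array([0.4502, 0.0877]), array([35.1, 44.7]), 85.9)
  (np.int32(213), array([0.4533, 0.1524]), array([33.2, 41.3]), 87.0)
```

View pics/crop.png

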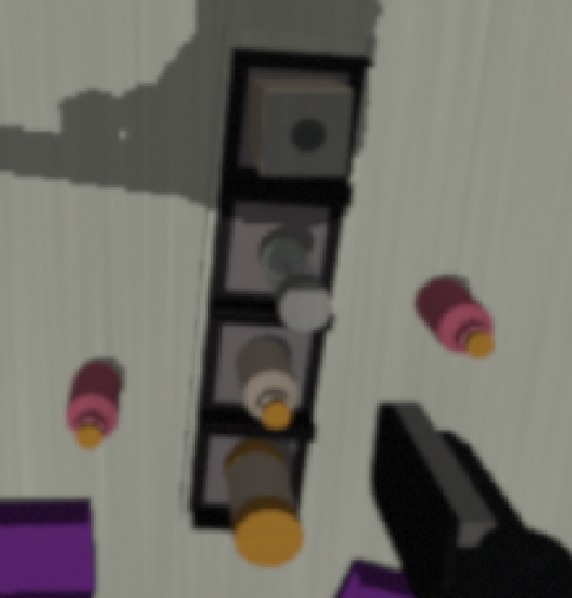

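The crop confirms it: in the black rack, top to bottom (+y to −y), are square (300,125), glass (290,285), white bottle (265,375) and barrel (260,500). The two pink bottles (90,400) and (455,320) stand outside it. I'll hover over the square and measure from close.

Request:
arm_command(targets=[[0.085,0.007,0.016,0.015,0,0,0],[0.085,0.007,0.016,0.015,0,0,0],[0.085,0.007,0.016,0.015,0,0,0],[0.085,0.007,0.016,0.015,0,0,0],[0.085,0,0,0,0,0,0.05],[0.085,0,0,0,0,0,0],[0.085,0,0,0,0,0,0],[0.085,0,0,0,0,0,0],[0.085,0,0,0,0,0,0],[0.085,0,0,0,0,0,0]], grip_force=40)

```text
time_s: 2.48
ee_pos: [0.664, 0.0278, 0.172]
tcp_rot: [[0.05, 0.999, 0.001], [0.999, -0.05, -0.0], [-0.0, 0.001, -1.0]]
wrist_force: [1.0, -0.1, -0.2]
gripper_width: 0.0849
```

```bash
cat > look.py <<'E'
from h import *
import sys
n=sys.argv[1]
im=cams.camera('wrist'); cv2.imwrite(f'pics/{n}.png',im)
s=bot.sense(); R=np.array(s['tcp_rot']); print(s['time_s'],np.round(s['ee_pos'],4),np.round(R[:,0],3),'w',round(s['gripper_width'],4))
for t in sys.argv[2:]:
    for q in lm('wrist',t)[:4]: print(t,q[0],q[1],'tool d',np.round(R.T@(q[1]-s['ee_pos']),4))
E
cat > line.py <<'E'
E
python3 look.py w1 fuse_square_mid fuse_glass_mid fuse_bottle_mid fuse_barrel_mid module_square module_glass module_bottle module_barrel
```

```text
2.5333 [0.664  0.0278 0.172 ] [ 0.05   0.999 -0.   ] w 0.0851
fuse_glass_mid 0.83 [ 0.6622 -0.0419  0.0432] tool d [-0.0697  0.0016  0.1288]
fuse_bottle_mid 0.92 [ 0.5659 -0.1222  0.0251] tool d [-0.1547 -0.0906  0.1468]
fuse_bottle_mid 0.85 [ 0.6572 -0.0999  0.0397] tool d [-0.1279 -0.0005  0.1323]
fuse_bottle_mid 0.6 [ 0.746  -0.0685  0.0279] tool d [-0.0921  0.0866  0.1441]
fuse_barrel_mid 0.67 [ 0.6517 -0.1647  0.0427] tool d [-0.1929 -0.0028  0.1293]
module_glass 0.79 [ 0.6583 -0.0393  0.0024] tool d [-0.0673 -0.0025  0.1696]
module_bottle 0.73 [ 0.5339 -0.2248  0.0008] tool d [-0.2587 -0.1175  0.1711]
module_bottle 0.68 [ 0.6572 -0.1036  0.0054] tool d [-0.1316 -0.0004  0.1666]
module_bottle 0.62 [ 0.7385 -0.2772  0.001 ] tool d [-0.3009  0.0895  0.1711]
module_barrel 0.63 [ 0.6509 -0.1681  0.0032] tool d [-0.1963 -0.0035  0.1688]
```

View pics/w1.png

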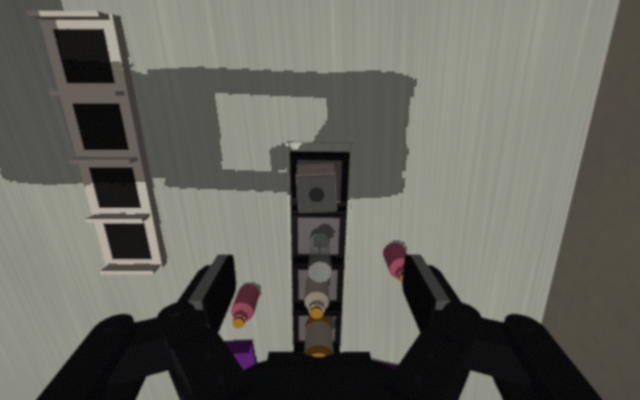

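```bash
python3 - <<'E'
from h import *
np.set_printoptions(precision=4,suppress=True)
print('sq top',toplane('wrist',[[296,174],[336,173],[337,213],[297,214]],0.062), toplane('wrist',[[316.5,193.5]],0.062))
print('glass top',toplane('wrist',[[320,271]],0.084),'bottle tip',toplane('wrist',[[317,313]],0.066),'barrel top',toplane('wrist',[[319,352]],.072))
print('rack top corners',toplane('wrist',[[291,153],[350,153]],0.026))
im=cv2.imread('pics/w1.png')[140:360,230:420]; cv2.imwrite('pics/c1.png',cv2.resize(im,None,fx=3,fy=2.7,interpolation=2))
im=cv2.imread('pics/w1.png')[130:230,270:370]; cv2.imwrite('pics/c1.png',cv2.resize(im,None,fx=6,fy=6,interpolation=2))
E
```

```text
sq top [[0.6441 0.0465]
 [0.6793 0.0456]
 [0.679  0.0076]
 [0.6422 0.0085]] [[0.6612 0.0275]]
glass top [[ 0.661 -0.039]] bottle tip [[ 0.6549 -0.1008]] barrel top [[ 0.6547 -0.1464]]
rack top corners [[0.6375 0.0585]
 [0.6953 0.0556]]
```

View pics/c1.png

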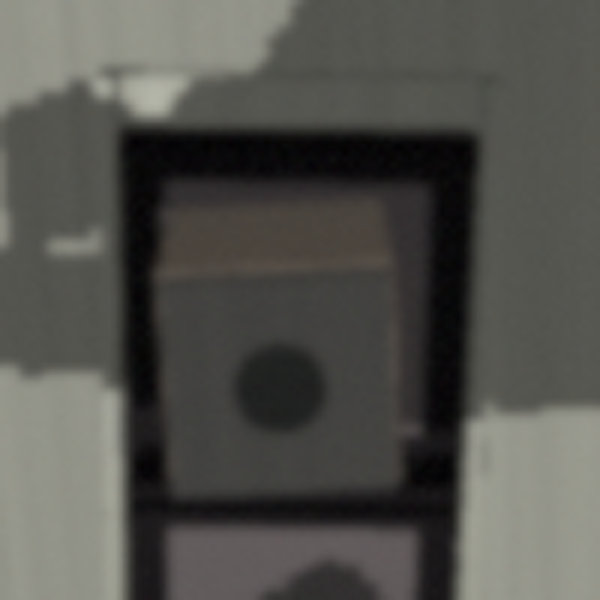

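Square top centre is at about (0.661, 0.0275), slightly twisted. Descend and grip.

Request:
arm_command(targets=[[0.085,0,-0.003,0.038,0,0,0],[0.085,0,0,0.038,0,0,0],[0.085,0,0,0.038,0,0,0],[0.085,0,0,0.038,0,0,0],[0.085,0,0,0,0,0,0],[0.03,0,0,0,0,0,0],[0.03,0,0,0,0,0,0],[0.03,0,0,0,0,0,0],[0.03,0,0,0,0,0,0],[0.03,0,0,0,0,0,0]], grip_force=40)

```text
time_s: 3.77
ee_pos: [0.6632, 0.0281, 0.0223]
tcp_rot: [[0.05, 0.999, 0.005], [0.999, -0.05, -0.0], [-0.0, 0.005, -1.0]]
wrist_force: [-1.4, 0.5, 7.6]
gripper_width: 0.036
```

Request:
arm_command(targets=[[0.03,0,0,-0.01,0,0,0],[0.03,0,0,-0.02,0,0,0],[0.03,0,0,-0.03,0,0,0],[0.03,0,0,-0.03,0,0,0],[0.03,0,0,-0.03,0,0,0],[0.03,0,0,0,0,0,0],[0.03,0,0,0,0,0,0],[0.03,0,0,0,0,0,0],[0.03,0,0,0,0,0,0],[0.03,0,0,0,0,0,0]], grip_force=40)

```text
time_s: 4.6
ee_pos: [0.6596, 0.0282, 0.1377]
tcp_rot: [[0.05, 0.999, -0.003], [0.999, -0.05, 0.0], [0.0, -0.003, -1.0]]
wrist_force: [0.0, 0.0, -1.1]
gripper_width: 0.0358
```

```bash
python3 look.py w2 fuse_square_mid;python3 - <<'E'
from h import *
im=cams.camera('side');cv2.imwrite('pics/s2.png',cv2.resize(im[60:300,250:450],None,fx=3,fy=2.5) )
for c in ['scene','side']:
    cams.camera(c); print(lm(c,'fuse_square_mid')[:2])
E
```

```text
4.65 [0.6598 0.0282 0.1377] [0.05  0.999 0.   ] w 0.0361
fuse_square_mid 0.69 [0.6577 0.0289 0.1557] tool d [ 0.0006 -0.0022 -0.018 ]
[(0.91, array([0.6665, 0.0236, 0.1504]))]
[(0.64, array([0.6599, 0.0287, 0.1529]))]
```

View pics/w2.png

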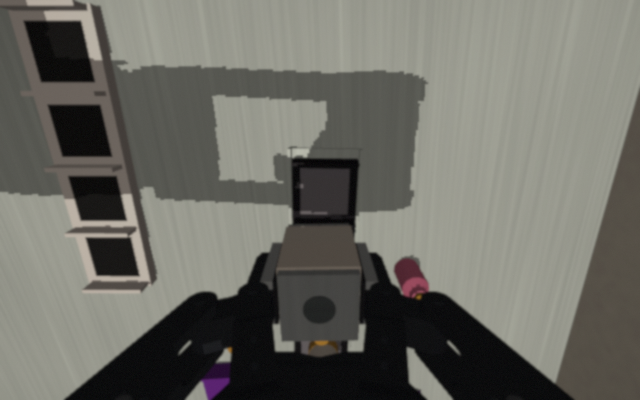

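```bash
python3 - <<'E'
from h import *
[print(o) for o in rackpads('wrist')]
s=bot.sense();R=np.array(s['tcp_rot'])
q=toplane('wrist',[[319,308]],0.177)[0];p=s['ee_pos'];print(s['ee_pos'],q, R.T@(np.r_[q,.177]-p))
t=np.array([.4424,-.0363,.0])
print('move',R.T@(t-p))
E
```

```text
(np.int32(3216), array([0.451 , 0.1564]), array([44.9, 44.7]), 87.1)
(np.int32(2512), array([0.4479, 0.0923]), array([44.1, 44.6]), 87.1)
(np.int32(1893), array([0.4447, 0.0285]), array([43.1, 44.4]), 87.0)
(np.int32(1435), array([ 0.4414, -0.0361]), array([40.3, 42.7]), 87.1)
[0.66094775 0.02816589 0.13910301] [0.66021139 0.02495243] [-0.00324584 -0.00058659 -0.03789685]
move [-0.07530534 -0.21501121  0.1391686 ]
```

Request:
arm_command(targets=[[0.03,-0.0105,-0.0305,0,0,0,0],[0.03,-0.0105,-0.031,0,0,0,0],[0.03,-0.0105,-0.031,0,0,0,0],[0.03,-0.0105,-0.031,0,0,0,0],[0.03,-0.0105,-0.031,0,0,0,0],[0.03,-0.0105,-0.03,0,0,0,0],[0.03,-0.0105,-0.03,0,0,0,0],[0.03,0,0,0.03,0,0,0],[0.03,0,0,0.03,0,0,0],[0.03,0,0,0,0,0,0]])

```text
time_s: 5.88
ee_pos: [0.4399, -0.0342, 0.0764]
tcp_rot: [[0.051, 0.999, -0.006], [0.999, -0.051, 0.001], [0.001, -0.006, -1.0]]
wrist_force: [-1.0, -0.3, -1.7]
gripper_width: 0.0353
```

```bash
python3 look.py w3 fuse_square_mid new_rack; python3 - <<'E'
from h import *
for c in ['scene','side']:
    cams.camera(c); print(lm(c,'fuse_square_mid')[:2])
E
```

```text
5.9333 [ 0.4409 -0.0342  0.078 ] [0.05  0.999 0.001] w 0.0357
fuse_square_mid 0.62 [ 0.4416 -0.0325  0.0989] tool d [ 0.0017  0.0005 -0.0209]
new_rack 0.82 [0.4493 0.0611 0.0036] tool d [0.0955 0.0039 0.0744]
[(0.57, array([ 0.4467, -0.0396,  0.0956]))]
[(0.61, array([ 0.4439, -0.0356,  0.0999]))]
```

View pics/w3.png

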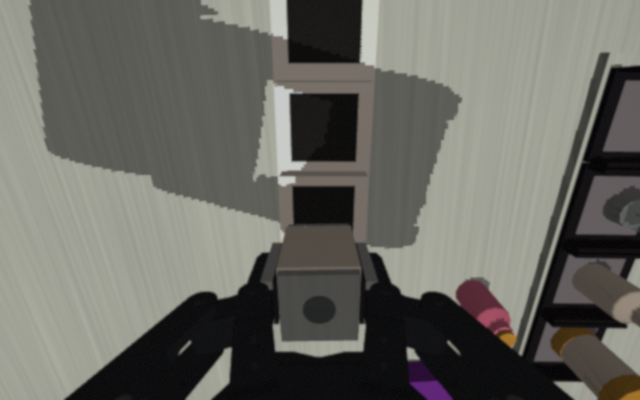

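```bash
python3 - <<'E'
from h import *
[print(o) for o in rackpads('wrist')]; print(bot.sense()['ee_pos'],bot.sense()['wrist_force'])
print(toplane('wrist',[[323.5,127],[323,187],[323,226]],.012))
E
```

```text
(np.int32(4305), array([0.4477, 0.0874]), array([34.3, 44.6]), 87.1)
(np.int32(4072), array([0.445 , 0.0285]), array([43.8, 44. ]), 87.1)
(np.int32(2283), array([ 0.4415, -0.0298]), array([31.8, 44.5]), 87.1)
[ 0.44393278 -0.03460973  0.08013457] [-0.77092256  1.09157439 -2.2719319 ]
[[ 0.44981703  0.02746397]
 [ 0.44746323 -0.01640855]
 [ 0.44600358 -0.04836454]]
```

Request:
arm_command(targets=[[0.03,0,-0.001,0.02,0,0,0],[0.03,0,0,0.02,0,0,0],[0.03,0,0,0.01,0,0,0],[0.03,0,0,0.004,0,0,0],[0.03,0,0,0.003,0,0,0],[0.03,0,0,0,0,0,0],[0.03,0,0,0,0,0,0],[0.03,0,0,0,0,0,0],[0.03,0,0,0,0,0,0],[0.03,0,0,0,0,0,0]])

```text
time_s: 7.17
ee_pos: [0.4424, -0.0346, 0.0226]
tcp_rot: [[0.05, 0.999, 0.001], [0.999, -0.05, -0.0], [-0.0, 0.001, -1.0]]
wrist_force: [-0.1, -0.7, -1.1]
gripper_width: 0.0358
```

Request:
arm_command(targets=[[0.03,0,0,0.001,0,0,0],[0.03,0,0,0,0,0,0],[0.03,0,0,0.001,0,0,0],[0.03,0,0,0,0,0,0],[0.03,0,0,0.001,0,0,0],[0.03,0,0,0,0,0,0],[0.03,0,0,0,0,0,0],[0.03,0,0,0,0,0,0],[0.03,0,0,0,0,0,0],[0.03,0,0,0,0,0,0]])

```text
time_s: 8.0
ee_pos: [0.4424, -0.0346, 0.0221]
tcp_rot: [[0.05, 0.999, 0.002], [0.999, -0.05, -0.001], [-0.0, 0.002, -1.0]]
wrist_force: [-8.5, 1.5, 45.2]
gripper_width: 0.0354
```

Request:
arm_command(targets=[[0.03,0,0,-0.001,0,0,0],[0.03,0,0,-0.001,0,0,0],[0.03,0,0,0,0,0,0],[0.05,0,0,0,0,0,0],[0.065,0,0,0,0,0,0],[0.085,0,0,0,0,0,0],[0.085,0,0,0,0,0,0],[0.085,0,0,-0.01,0,0,0],[0.085,0,0,-0.03,0,0,0],[0.085,0,0,-0.04,0,0,0]])

```text
time_s: 8.83
ee_pos: [0.4395, -0.0339, 0.0998]
tcp_rot: [[0.05, 0.999, -0.007], [0.999, -0.05, 0.002], [0.001, -0.007, -1.0]]
wrist_force: [1.1, -0.0, -0.2]
gripper_width: 0.0852
```

Request:
arm_command(targets=[[0.085,0,0,-0.035,0,0,0],[0.085,0,0,-0.035,0,0,0],[0.085,0.001,0.037,0,0,0,0],[0.085,0.001,0.037,0,0,0,0],[0.085,0.001,0.037,0,0,0,0],[0.085,0.001,0.036,0,0,0,0],[0.085,0.001,0.036,0,0,0,0],[0.085,0.001,0.036,0,0,0,0],[0.085,0,0,0,0,0,0],[0.085,0,0,0,0,0,0]])

```text
time_s: 9.67
ee_pos: [0.6623, -0.0395, 0.1701]
tcp_rot: [[0.05, 0.999, -0.001], [0.999, -0.05, 0.0], [0.0, -0.001, -1.0]]
wrist_force: [0.0, 0.3, 0.8]
gripper_width: 0.0848
```

```bash
python3 look.py w4 fuse_glass_mid fuse_square_mid fuse_bottle_mid fuse_barrel_mid; python3 - <<'E'
from h import *
im=cv2.imread('pics/w4.png'); cv2.imwrite('pics/c4.png',np.hstack([cv2.resize(im[130:330,240:420],None,fx=3,fy=3,interpolation=2)]))
for c in ['scene','side']:
    im=cams.camera(c); 
    for t in ['fuse_square_mid','fuse_glass_mid']: print(c,t,lm(c,t)[:2])
cv2.imwrite('pics/s4.png',cv2.resize(im[170:290,340:460],None,fx=4,fy=4,interpolation=2))
E
```

```text
9.7167 [ 0.6605 -0.0393  0.1701] [0.05  0.999 0.   ] w 0.0847
fuse_glass_mid 0.7 [ 0.6564 -0.0386  0.0465] tool d [ 0.0005 -0.0038  0.1236]
fuse_square_mid 0.91 [ 0.439  -0.0357  0.0403] tool d [-0.0074 -0.221   0.1303]
fuse_bottle_mid 0.96 [ 0.5611 -0.1215  0.0286] tool d [-0.0871 -0.0948  0.1417]
fuse_bottle_mid 0.63 [ 0.7447 -0.0703  0.0259] tool d [-0.0268  0.086   0.1439]
fuse_bottle_mid 0.57 [ 0.6517 -0.103   0.0421] tool d [-0.0641 -0.0053  0.128 ]
fuse_barrel_mid 0.66 [ 0.651  -0.1625  0.0438] tool d [-0.1235 -0.003   0.1262]
scene fuse_square_mid [(0.61, array([ 0.4426, -0.0381,  0.0342]))]
scene fuse_glass_mid [(0.74, array([ 0.6601, -0.0404,  0.0443])), (0.63, array([0.4451, 0.0573, 0.0019]))]
side fuse_square_mid [(0.93, array([ 0.4437, -0.0325,  0.0408]))]
side fuse_glass_mid [(0.65, array([ 0.6594, -0.0384,  0.0501]))]
```

View pics/c4.png

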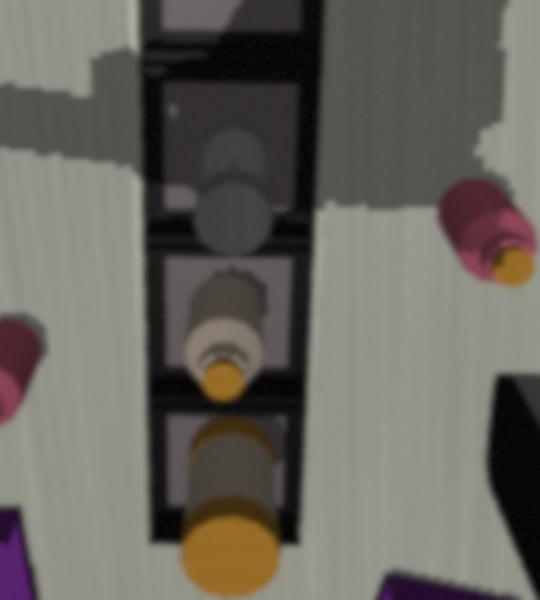

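View pics/s4.png

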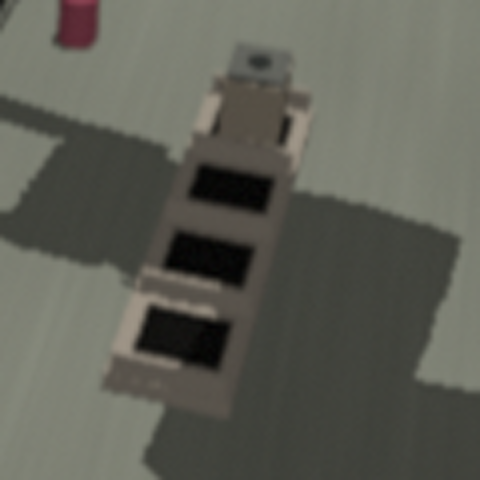

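Square stands upright in the white rack's right end pad (side crop (262,95)). Compute the tops of the rest.

```bash
python3 - <<'E'
from h import *
s=bot.sense();R=np.array(s['tcp_rot']);p=s['ee_pos'];print(p)
for n,px,z in [('glass',(318,202.3),.084),('bottle',(314.3,257.3),.0655),('barrel',(317,315.3),.072)]:
    q=toplane('wrist',[px],z)[0]; print(n,q,R.T@(np.r_[q,z]-p))
E
```

```text
[ 0.66083394 -0.03947338  0.17155626]
glass [ 0.65948555 -0.04043715] [-0.00102976 -0.00130881  0.08755611]
bottle [ 0.65264293 -0.10333848] [-0.06419473 -0.00499596  0.10605589]
barrel [ 0.65195981 -0.16620258] [-0.12701422 -0.00253023  0.0995564 ]
```

Request:
arm_command(targets=[[0.085,-0.0005,-0.0015,0.035,0,0,0],[0.085,0,0,0.036,0,0,0],[0.085,0,0,0.036,0,0,0],[0.085,0,0,0.036,0,0,0],[0.085,0,0,0,0,0,0],[0.06,0,0,0,0,0,0],[0.04,0,0,0,0,0,0],[0.018,0,0,0,0,0,0],[0.018,0,0,0,0,0,0],[0.018,0,0,0,0,0,0]])

```text
time_s: 11.05
ee_pos: [0.6611, -0.0401, 0.0305]
tcp_rot: [[0.05, 0.999, 0.004], [0.999, -0.05, -0.001], [-0.0, 0.004, -1.0]]
wrist_force: [0.2, 0.1, 0.3]
gripper_width: 0.0249
```

Request:
arm_command(targets=[[0.018,0,0,0,0,0,0],[0.018,0,0,0,0,0,0],[0.018,0,0,0,0,0,0],[0.018,0,0,0,0,0,0],[0.018,0,0,0,0,0,0],[0.018,0,0,0,0,0,0],[0.018,0,0,0,0,0,0],[0.018,0,0,0,0,0,0],[0.018,0,0,0,0,0,0],[0.018,0,0,0,0,0,0]])

```text
time_s: 11.88
ee_pos: [0.661, -0.0401, 0.0304]
tcp_rot: [[0.05, 0.999, 0.003], [0.999, -0.05, -0.001], [-0.0, 0.003, -1.0]]
wrist_force: [-0.1, 0.7, 6.9]
gripper_width: 0.0201
```

Request:
arm_command(targets=[[0.018,0,0,-0.01,0,0,0],[0.018,0,0,-0.02,0,0,0],[0.018,0,0,-0.03,0,0,0],[0.018,0,0,-0.03,0,0,0],[0.018,0,0,-0.02,0,0,0],[0.018,0,0,0,0,0,0],[0.018,0,0,0,0,0,0],[0.018,0,0,0,0,0,0],[0.018,0,0,0,0,0,0],[0.018,0,0,0,0,0,0]])

```text
time_s: 12.72
ee_pos: [0.6584, -0.0397, 0.1367]
tcp_rot: [[0.05, 0.999, -0.003], [0.999, -0.05, 0.001], [0.0, -0.003, -1.0]]
wrist_force: [0.0, -0.5, -0.3]
gripper_width: 0.0199
```

```bash
python3 look.py w5 fuse_glass_mid; python3 - <<'E'
from h import *
[print(o) for o in rackpads('wrist')]
E
```

```text
12.7667 [ 0.6586 -0.0397  0.1368] [0.05  0.999 0.   ] w 0.0204
fuse_glass_mid 0.97 [ 0.659  -0.0387  0.1551] tool d [ 0.0011  0.0003 -0.0183]
(np.int32(3331), array([0.4482, 0.0925]), array([44.9, 44.8]), 87.1)
(np.int32(2552), array([0.445 , 0.0283]), array([43.5, 44.6]), 87.1)
(np.int32(455), array([ 0.4517, -0.0293]), array([41.6, 42.9]), 87.1)
```

View pics/w5.png

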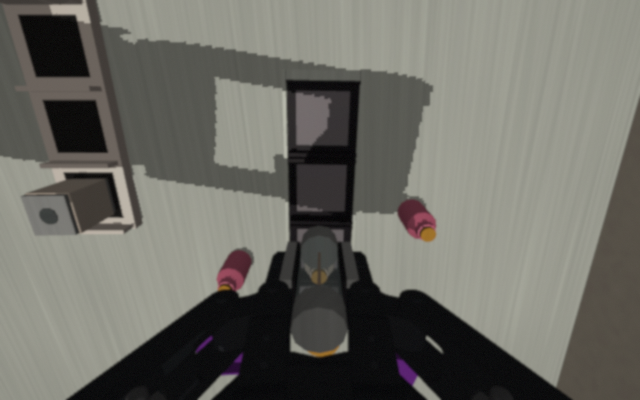

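Request:
arm_command(targets=[[0.018,0.0082,-0.0311,0,0,0,0],[0.018,0.0082,-0.0311,0,0,0,0],[0.018,0.0082,-0.0311,0,0,0,0],[0.018,0.0082,-0.0311,0,0,0,0],[0.018,0.0083,-0.0311,0,0,0,0],[0.018,0.0083,-0.0311,0,0,0,0],[0.018,0.0083,-0.0311,0,0,0,0],[0.018,0,0,0,0,0,0],[0.018,0,0,0.035,0,0,0],[0.018,0,0,0.035,0,0,0]])

```text
time_s: 13.75
ee_pos: [0.4476, 0.0286, 0.0695]
tcp_rot: [[0.049, 0.999, 0.007], [0.999, -0.049, -0.001], [-0.0, 0.007, -1.0]]
wrist_force: [0.6, -0.2, -0.4]
gripper_width: 0.0201
```

Request:
arm_command(targets=[[0.018,0,0,0.02,0,0,0],[0.018,0,0,0.01,0,0,0],[0.018,0,0,0.005,0,0,0],[0.018,0,0,0,0,0,0],[0.018,0,0,0,0,0,0],[0.018,0,0,0,0,0,0],[0.018,0,0,0,0,0,0],[0.018,0,0,0,0,0,0],[0.018,0,0,0,0,0,0],[0.018,0,0,0,0,0,0]])

```text
time_s: 14.58
ee_pos: [0.4453, 0.0286, 0.0337]
tcp_rot: [[0.05, 0.999, 0.001], [0.999, -0.05, -0.0], [-0.0, 0.001, -1.0]]
wrist_force: [-0.8, -1.5, -1.0]
gripper_width: 0.0199
```

Position is good. Lower the last ~3 mm in small steps.

Request:
arm_command(targets=[[0.018,0,0,0.001,0,0,0],[0.018,0,0,0.001,0,0,0],[0.018,0,0,0,0,0,0],[0.018,0,0,0.001,0,0,0],[0.018,0,0,0,0,0,0],[0.018,0,0,0,0,0,0],[0.018,0,0,0,0,0,0],[0.018,0,0,0,0,0,0],[0.018,0,0,0,0,0,0],[0.018,0,0,0,0,0,0]])

```text
time_s: 15.42
ee_pos: [0.445, 0.0286, 0.0303]
tcp_rot: [[0.05, 0.999, -0.0], [0.999, -0.05, 0.0], [0.0, -0.0, -1.0]]
wrist_force: [-1.1, 0.4, 2.7]
gripper_width: 0.02
```

Request:
arm_command(targets=[[0.03,0,0,0,0,0,0],[0.04,0,0,0,0,0,0],[0.06,0,0,0,0,0,0],[0.085,0,0,0,0,0,0],[0.085,0,0,0,0,0,0],[0.085,0,0,-0.02,0,0,0],[0.085,0,0,-0.04,0,0,0],[0.085,0,0,-0.04,0,0,0],[0.085,0,0,-0.04,0,0,0],[0.085,0,0,0,0,0,0]])

```text
time_s: 16.25
ee_pos: [0.4497, 0.0283, 0.1769]
tcp_rot: [[0.05, 0.999, 0.012], [0.999, -0.05, -0.001], [-0.0, 0.012, -1.0]]
wrist_force: [1.3, -0.1, 0.1]
gripper_width: 0.0848
```

Request:
arm_command(targets=[[0.085,-0.015,0.027,0,0,0,0],[0.085,-0.015,0.027,0,0,0,0],[0.085,-0.015,0.027,0,0,0,0],[0.085,-0.015,0.027,0,0,0,0],[0.085,-0.015,0.027,0,0,0,0],[0.085,-0.015,0.027,0,0,0,0],[0.085,-0.015,0.027,0,0,0,0],[0.085,-0.015,0.027,0,0,0,0],[0.085,0,0,0,0,0,0],[0.085,0,0,0,0,0,0]])

```text
time_s: 17.08
ee_pos: [0.6557, -0.103, 0.1695]
tcp_rot: [[0.051, 0.999, -0.0], [0.999, -0.051, 0.0], [0.0, -0.0, -1.0]]
wrist_force: [-0.6, 0.2, -0.7]
gripper_width: 0.085
```

```bash
python3 look.py w6 fuse_bottle_mid fuse_barrel_mid fuse_glass_mid; python3 - <<'E'
from h import *
im=cv2.imread('pics/w6.png')[130:330,240:420]; a=cv2.resize(im,None,fx=3,fy=3,interpolation=2)
s=cams.camera('side'); print(lm('side','fuse_glass_mid')[:2],lm('side','fuse_bottle_mid')[:3])
b=cv2.resize(s[160:280,370:420],(250,600),interpolation=2)
cv2.imwrite('pics/c6.png',np.hstack([a,b]))
E
```

```text
17.1333 [ 0.6542 -0.1021  0.1694] [0.051 0.999 0.001] w 0.0847
fuse_bottle_mid 0.87 [ 0.7456 -0.0713  0.028 ] tool d [0.0353 0.0899 0.1413]
fuse_bottle_mid 0.69 [ 0.6507 -0.1003  0.0416] tool d [ 0.0015 -0.0034  0.1278]
fuse_bottle_mid 0.64 [ 0.5634 -0.1218  0.0245] tool d [-0.0244 -0.0895  0.1451]
fuse_barrel_mid 0.73 [ 0.6481 -0.1652  0.0445] tool d [-0.0634 -0.0027  0.1249]
[(0.87, array([0.4452, 0.0312, 0.0488])), (0.2, array([ 0.6555, -0.1064,  0.0048]))] [(0.62, array([ 0.5707, -0.1224,  0.0286])), (0.54, array([ 0.6577, -0.0986,  0.0352])), (0.49, array([ 0.7456, -0.0707,  0.0287]))]
```

View pics/c6.png

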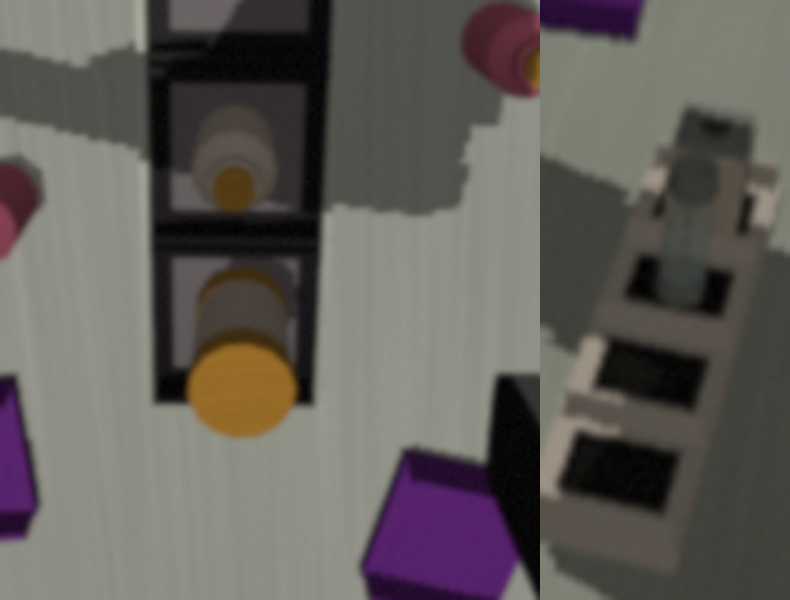

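Glass stands mid-pad in the side crop (685,280). The white bottle tip is at wrist px (318,193) and the barrel top at (320.7,260).

```bash
python3 - <<'E'
from h import *
s=bot.sense();R=np.array(s['tcp_rot']);p=s['ee_pos'];print(p)
for n,px,z in [('bottle',(318,193),.0655),('barrel',(320.7,260),.072)]:
    q=toplane('wrist',[px],z)[0]; print(n,q,R.T@(np.r_[q,z]-p))
E
```

```text
[ 0.65405026 -0.10134346  0.17047597]
bottle [ 0.65273253 -0.09999576] [ 0.00126949 -0.00134621  0.10497658]
barrel [ 0.65202334 -0.16384988] [-0.06254104  0.0010964   0.09846875]
```

Request:
arm_command(targets=[[0.085,0.001,-0.0015,0.037,0,0,0],[0.085,0,0,0.038,0,0,0],[0.085,0,0,0.038,0,0,0],[0.085,0,0,0.035,0,0,0],[0.085,0,0,0,0,0,0],[0.06,0,0,0,0,0,0],[0.04,0,0,0,0,0,0],[0.023,0,0,0,0,0,0],[0.023,0,0,0,0,0,0],[0.023,0,0,0,0,0,0]])

```text
time_s: 18.27
ee_pos: [0.655, -0.1014, 0.0247]
tcp_rot: [[0.05, 0.999, 0.004], [0.999, -0.05, -0.001], [-0.001, 0.004, -1.0]]
wrist_force: [-1.1, 0.8, 20.7]
gripper_width: 0.0257
```

Request:
arm_command(targets=[[0.023,0,0,0,0,0,0],[0.023,0,0,0,0,0,0],[0.023,0,0,0,0,0,0],[0.023,0,0,0,0,0,0],[0.023,0,0,0,0,0,0],[0.023,0,0,0,0,0,0],[0.023,0,0,0,0,0,0],[0.023,0,0,0,0,0,0],[0.023,0,0,0,0,0,0],[0.023,0,0,0,0,0,0]])

```text
time_s: 19.1
ee_pos: [0.655, -0.1013, 0.0248]
tcp_rot: [[0.05, 0.999, 0.004], [0.999, -0.05, -0.001], [-0.001, 0.004, -1.0]]
wrist_force: [-0.7, -0.0, 6.9]
gripper_width: 0.0258
```

Request:
arm_command(targets=[[0.023,0,0,-0.01,0,0,0],[0.023,0,0,-0.02,0,0,0],[0.023,0,0,-0.03,0,0,0],[0.023,0,0,-0.03,0,0,0],[0.023,0,0,-0.02,0,0,0],[0.023,0,0,0,0,0,0],[0.023,0,0,0,0,0,0],[0.023,0,0,0,0,0,0],[0.023,0,0,0,0,0,0],[0.023,0,0,0,0,0,0]])

```text
time_s: 19.93
ee_pos: [0.6522, -0.1006, 0.1308]
tcp_rot: [[0.05, 0.999, -0.003], [0.999, -0.05, 0.001], [0.001, -0.003, -1.0]]
wrist_force: [-0.4, -0.5, 0.0]
gripper_width: 0.0256
```

```bash
python3 look.py w7 fuse_bottle_mid; python3 - <<'E'
from h import *
[print(o) for o in rackpads('wrist')]
E
```

```text
19.9833 [ 0.6523 -0.1007  0.1308] [0.05  0.999 0.001] w 0.0255
fuse_bottle_mid 0.6 [ 0.5675 -0.1211  0.0257] tool d [-0.0247 -0.0834  0.1053]
fuse_bottle_mid 0.57 [ 0.6516 -0.1019  0.1477] tool d [-0.0013 -0.0007 -0.0169]
(np.int32(2667), array([0.4482, 0.0275]), array([44.2, 44.9]), 87.1)
(np.int32(703), array([ 0.4522, -0.0288]), array([43.7, 44.7]), 87.1)
(np.int32(94), array([ 0.4139, -0.0404]), array([37.5,  2. ]), 87.9)
```

View pics/w7.png

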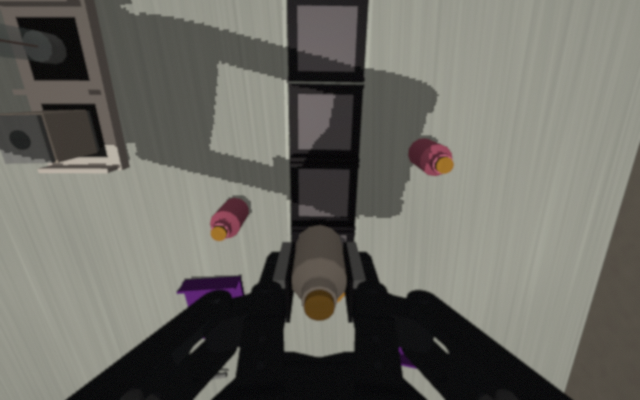

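Request:
arm_command(targets=[[0.023,0.0203,-0.0238,0,0,0,0],[0.023,0.0203,-0.0238,0,0,0,0],[0.023,0.0203,-0.0238,0,0,0,0],[0.023,0.0203,-0.0238,0,0,0,0],[0.023,0.0203,-0.0238,0,0,0,0],[0.023,0.0204,-0.0238,0,0,0,0],[0.023,0.0204,-0.0238,0,0,0,0],[0.023,0.0204,-0.0238,0,0,0,0],[0.023,0.0204,-0.0239,0,0,0,0],[0.023,0,0,0,0,0,0]])

```text
time_s: 20.97
ee_pos: [0.4421, 0.0952, 0.1315]
tcp_rot: [[0.048, 0.999, -0.007], [0.999, -0.048, 0.001], [0.001, -0.007, -1.0]]
wrist_force: [-0.9, -0.9, -1.0]
gripper_width: 0.0255
```

Request:
arm_command(targets=[[0.023,0,0,0.035,0,0,0],[0.023,0,0,0.035,0,0,0],[0.023,0,0,0.02,0,0,0],[0.023,0,0,0.01,0,0,0],[0.023,0,0,0,0,0,0],[0.023,0,0,0,0,0,0],[0.023,0,0,0,0,0,0],[0.023,0,0,0,0,0,0],[0.023,0,0,0,0,0,0],[0.023,0,0,0,0,0,0]])

```text
time_s: 21.8
ee_pos: [0.4491, 0.0927, 0.0331]
tcp_rot: [[0.05, 0.999, 0.002], [0.999, -0.05, 0.0], [0.0, 0.002, -1.0]]
wrist_force: [0.3, 0.8, 0.2]
gripper_width: 0.0253
```

Request:
arm_command(targets=[[0.023,0,0,0.003,0,0,0],[0.023,0,0,0.002,0,0,0],[0.023,0,0,0.001,0,0,0],[0.023,0,0,0.001,0,0,0],[0.023,0,0,0.001,0,0,0],[0.023,0,0,0,0,0,0],[0.023,0,0,0,0,0,0],[0.023,0,0,0,0,0,0],[0.023,0,0,0,0,0,0],[0.023,0,0,0,0,0,0]])

```text
time_s: 22.63
ee_pos: [0.4483, 0.0927, 0.0248]
tcp_rot: [[0.05, 0.999, -0.0], [0.999, -0.05, -0.0], [-0.0, -0.0, -1.0]]
wrist_force: [-1.6, 0.2, 9.2]
gripper_width: 0.0254
```

Request:
arm_command(targets=[[0.035,0,0,0,0,0,0],[0.045,0,0,0,0,0,0],[0.06,0,0,0,0,0,0],[0.085,0,0,0,0,0,0],[0.085,0,0,0,0,0,0],[0.085,0,0,-0.025,0,0,0],[0.085,0,0,-0.04,0,0,0],[0.085,0,0,-0.04,0,0,0],[0.085,0,0,-0.04,0,0,0],[0.085,0,0,0,0,0,0]])

```text
time_s: 23.47
ee_pos: [0.4531, 0.093, 0.176]
tcp_rot: [[0.05, 0.999, 0.012], [0.999, -0.05, 0.001], [0.001, 0.012, -1.0]]
wrist_force: [0.8, 0.2, -0.2]
gripper_width: 0.0852
```

Request:
arm_command(targets=[[0.085,-0.0247,0.0216,0,0,0,0],[0.085,-0.0247,0.0216,0,0,0,0],[0.085,-0.0247,0.0216,0,0,0,0],[0.085,-0.0247,0.0216,0,0,0,0],[0.085,-0.0247,0.0216,0,0,0,0],[0.085,-0.0247,0.0216,0,0,0,0],[0.085,-0.0247,0.0216,0,0,0,0],[0.085,-0.0247,0.0216,0,0,0,0],[0.085,-0.0247,0.0216,0,0,0,0],[0.085,-0.0247,0.0216,0,0,0,0]])

```text
time_s: 24.3
ee_pos: [0.6523, -0.1662, 0.1687]
tcp_rot: [[0.05, 0.999, -0.001], [0.999, -0.05, 0.0], [0.0, -0.001, -1.0]]
wrist_force: [-0.3, 0.8, 0.7]
gripper_width: 0.0849
```

```bash
python3 - <<'E'
from h import *
import time
for i in range(3): cams.camera('side')
s=bot.sense()
E
python3 look.py w8 fuse_barrel_mid fuse_bottle_mid; python3 - <<'E'
from h import *
im=cv2.imread('pics/w8.png')
# orange cap top ellipse
h=cv2.cvtColor(im,cv2.COLOR_BGR2HSV); m=cv2.inRange(h,(12,120,110),(30,255,255))
n,l,st,ce=cv2.connectedComponentsWithStats(m)
s=bot.sense();R=np.array(s['tcp_rot']);p=s['ee_pos']
for i in range(1,n):
    if st[i,4]>60:
        q=toplane('wrist',[ce[i]],.072)[0]; print(st[i],ce[i],q,R.T@(np.r_[q,.072]-p))
a=cv2.resize(im[100:300,230:410],None,fx=3,fy=3,interpolation=2)
s=cams.camera('side'); b=cv2.resize(s[160:280,370:420],(250,600),interpolation=2)
cv2.imwrite('pics/c8.png',np.hstack([a,b]))
E
```

```text
24.5 [ 0.6516 -0.1653  0.1684] [0.051 0.999 0.001] w 0.085
fuse_barrel_mid 0.78 [ 0.6541 -0.1622  0.0465] tool d [0.0032 0.0025 0.1219]
fuse_bottle_mid 0.98 [ 0.5644 -0.1169  0.0252] tool d [ 0.0438 -0.0893  0.1433]
fuse_bottle_mid 0.66 [ 0.7456 -0.0679  0.0266] tool d [0.102  0.0891 0.1417]
[423  65  16  17 211] [430.81042654  72.95734597] [ 0.73855756 -0.06903748] [0.09891514 0.0833259  0.09653723]
[211 138  15  10 104] [218.57692308 142.57692308] [ 0.57130697 -0.11267833] [ 0.04701493 -0.0815485   0.09682972]
```

View pics/c8.png

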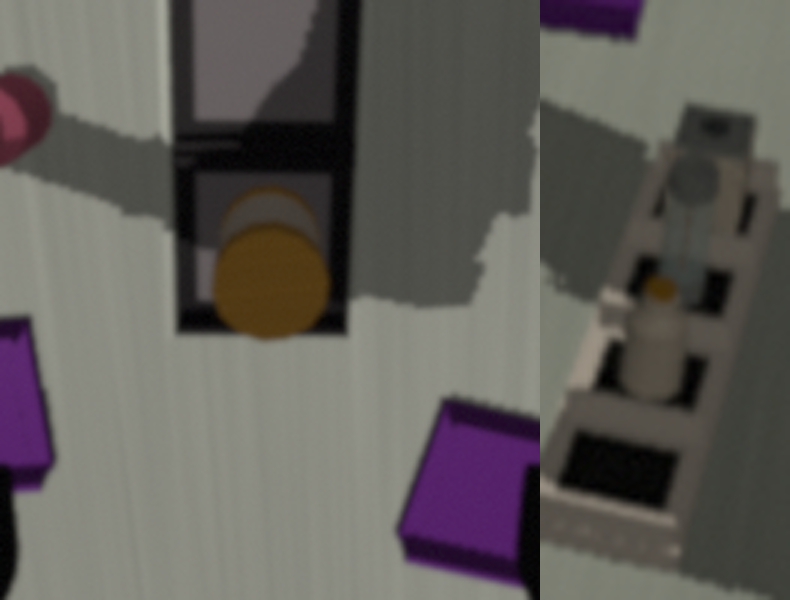

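Bottle stands mid-pad. The barrel top is at wrist px (320.7,194), which puts it +3 mm in tool x and +1.5 mm in tool y.

Request:
arm_command(targets=[[0.085,0.003,0.0015,0.034,0,0,0],[0.085,0,0,0.036,0,0,0],[0.085,0,0,0.036,0,0,0],[0.085,0,0,0.034,0,0,0],[0.085,0,0,0,0,0,0],[0.06,0,0,0,0,0,0],[0.045,0,0,0,0,0,0],[0.03,0,0,0,0,0,0],[0.03,0,0,0,0,0,0],[0.03,0,0,0,0,0,0]])

```text
time_s: 25.48
ee_pos: [0.655, -0.1624, 0.0319]
tcp_rot: [[0.05, 0.999, 0.004], [0.999, -0.05, -0.001], [-0.001, 0.004, -1.0]]
wrist_force: [-0.9, 1.0, 7.1]
gripper_width: 0.0327
```

Request:
arm_command(targets=[[0.03,0,0,0,0,0,0],[0.03,0,0,0,0,0,0],[0.03,0,0,0,0,0,0],[0.03,0,0,0,0,0,0],[0.03,0,0,0,0,0,0],[0.03,0,0,0,0,0,0],[0.03,0,0,0,0,0,0],[0.03,0,0,0,0,0,0],[0.03,0,0,0,0,0,0],[0.03,0,0,0,0,0,0]])

```text
time_s: 26.32
ee_pos: [0.655, -0.1625, 0.032]
tcp_rot: [[0.05, 0.999, 0.004], [0.999, -0.05, -0.001], [-0.001, 0.004, -1.0]]
wrist_force: [-0.9, 0.0, 8.0]
gripper_width: 0.0325
```

Request:
arm_command(targets=[[0.03,0,0,-0.01,0,0,0],[0.03,0,0,-0.02,0,0,0],[0.03,0,0,-0.03,0,0,0],[0.03,0,0,-0.03,0,0,0],[0.03,0,0,-0.02,0,0,0],[0.03,0,0,0,0,0,0],[0.03,0,0,0,0,0,0],[0.03,0,0,0,0,0,0],[0.03,0,0,0,0,0,0],[0.03,0,0,0,0,0,0]])

```text
time_s: 27.15
ee_pos: [0.6523, -0.1616, 0.1377]
tcp_rot: [[0.05, 0.999, -0.003], [0.999, -0.05, 0.001], [0.001, -0.003, -1.0]]
wrist_force: [-0.2, 0.2, -0.9]
gripper_width: 0.0327
```

```bash
python3 look.py w9 fuse_barrel_mid; python3 - <<'E'
from h import *
for c in ['scene','side']:
    cams.camera(c); print(c,lm(c,'fuse_barrel_mid')[:2])
print(rackpads('side'))
E
```

```text
27.2 [ 0.6525 -0.1616  0.1378] [0.05  0.999 0.001] w 0.0328
fuse_barrel_mid 0.8 [ 0.6495 -0.1639  0.1477] tool d [-0.0024 -0.0029 -0.0099]
scene [(0.88, array([ 0.6523, -0.1686,  0.1458]))]
side [(0.81, array([ 0.6525, -0.167 ,  0.1502]))]
[(np.int32(249), array([0.4533, 0.1511]), array([34.5, 44.8]), 87.0)]
```

```bash
python3 - <<'E'
from h import *
T,c=T_of('wrist'); f=200/np.tan(np.radians(c['vfov'])/2)
C=np.array(c['tool_from_camera'])
def proj(x,y,z):
    q=np.linalg.inv(C)@[x,y,z,1]; return np.array([c['cx']+f*q[0]/q[2],c['cy']+f*q[1]/q[2]])
# (image, fuse top z rel. TCP, tool x candidates): predicted top ellipse extents in rows
im=cv2.imread('pics/w9.png')
for x in (0,-.002,-.004): 
    for n,h in (('top',-.040),('foot',.020)): print(n,x,np.round([proj(x+.017,0,h),proj(x-.017,0,h)],1).tolist())
im=im[180:400,220:420]; cv2.imwrite('pics/c9.png',cv2.resize(im,None,fx=3,fy=2.7,interpolation=2))
im=cv2.imread('pics/w9.png')[180:400,220:420]; cv2.imwrite('pics/c9.png',cv2.resize(im,None,fx=2.7,fy=2.7,interpolation=2))
E
```

```text
top 0 [[320.4, 270.4], [320.3, 336.8]]
foot 0 [[319.9, 213.4], [319.9, 263.1]]
top -0.002 [[320.4, 274.7], [320.3, 340.4]]
foot -0.002 [[319.9, 216.5], [319.9, 265.9]]
top -0.004 [[320.4, 278.9], [320.3, 343.9]]
foot -0.004 [[319.9, 219.6], [319.9, 268.6]]
```

View pics/c9.png

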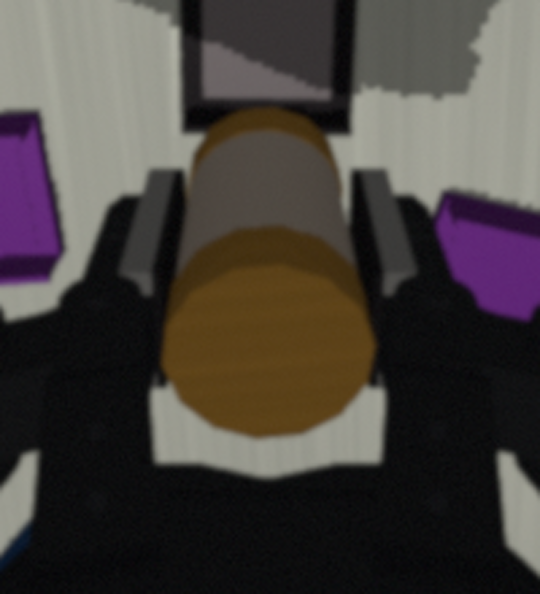

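Barrel sits about 3.3 mm toward −x of the tool centre, so I'll compensate when placing.

Request:
arm_command(targets=[[0.03,0.022,-0.0154,0,0,0,0],[0.03,0.022,-0.0154,0,0,0,0],[0.03,0.022,-0.0154,0,0,0,0],[0.03,0.022,-0.0154,0,0,0,0],[0.03,0.022,-0.0154,0,0,0,0],[0.03,0.022,-0.0154,0,0,0,0],[0.03,0.022,-0.0154,0,0,0,0],[0.03,0.022,-0.0154,0,0,0,0],[0.03,0.022,-0.0154,0,0,0,0],[0.03,0.022,-0.0154,0,0,0,0]])

```text
time_s: 28.38
ee_pos: [0.51, 0.0665, 0.1395]
tcp_rot: [[0.05, 0.999, 0.0], [0.999, -0.05, 0.0], [0.0, 0.0, -1.0]]
wrist_force: [0.5, -0.4, -0.6]
gripper_width: 0.0324
```

Request:
arm_command(targets=[[0.03,0.022,-0.0154,0,0,0,0],[0.03,0.022,-0.0154,0,0,0,0],[0.03,0.022,-0.0154,0,0,0,0],[0.03,0.0253,-0.0175,0,0,0,0],[0.03,0,0,0,0,0,0],[0.03,0,0,0.035,0,0,0],[0.03,0,0,0.035,0,0,0],[0.03,0,0,0.02,0,0,0],[0.03,0,0,0,0,0,0],[0.03,0,0,0,0,0,0]])

```text
time_s: 29.22
ee_pos: [0.4511, 0.1595, 0.0488]
tcp_rot: [[0.05, 0.999, -0.002], [0.999, -0.05, -0.001], [-0.001, -0.002, -1.0]]
wrist_force: [-0.8, -0.1, -0.8]
gripper_width: 0.0322
```

```bash
python3 look.py w10 fuse_barrel_mid
```

```text
29.2667 [0.4522 0.1597 0.0498] [ 0.05   0.999 -0.   ] w 0.0328
fuse_barrel_mid 0.82 [0.4509 0.1582 0.0625] tool d [-0.0016 -0.0012 -0.0127]
```

Request:
arm_command(targets=[[0.03,0,0,0.008,0,0,0],[0.03,0,0,0.004,0,0,0],[0.03,0,0,0.002,0,0,0],[0.03,0,0,0.001,0,0,0],[0.03,0,0,0.001,0,0,0],[0.03,0,0,0,0,0,0],[0.03,0,0,0,0,0,0],[0.03,0,0,0,0,0,0],[0.03,0,0,0,0,0,0],[0.03,0,0,0,0,0,0]])

```text
time_s: 30.15
ee_pos: [0.4517, 0.1599, 0.0334]
tcp_rot: [[0.05, 0.999, 0.0], [0.999, -0.05, 0.0], [0.0, 0.0, -1.0]]
wrist_force: [0.1, 0.4, -1.2]
gripper_width: 0.0326
```

Request:
arm_command(targets=[[0.03,0,0,0.001,0,0,0],[0.03,0,0,0,0,0,0],[0.03,0,0,0.0007,0,0,0],[0.03,0,0,0,0,0,0],[0.03,0,0,0,0,0,0],[0.03,0,0,0,0,0,0],[0.03,0,0,0,0,0,0],[0.03,0,0,0,0,0,0],[0.03,0,0,0,0,0,0],[0.03,0,0,0,0,0,0]])

```text
time_s: 30.98
ee_pos: [0.4515, 0.1599, 0.032]
tcp_rot: [[0.05, 0.999, -0.0], [0.999, -0.05, 0.0], [0.0, -0.0, -1.0]]
wrist_force: [-1.7, 0.8, 5.5]
gripper_width: 0.0325
```

In contact at 5.5 N, so release, rise, and back away for a final check.

Request:
arm_command(targets=[[0.04,0,0,0,0,0,0],[0.05,0,0,0,0,0,0],[0.065,0,0,0,0,0,0],[0.085,0,0,0,0,0,0],[0.085,0,0,0,0,0,0],[0.085,0,0,-0.03,0,0,0],[0.085,0,0,-0.04,0,0,0],[0.085,0,0,-0.04,0,0,0],[0.085,0,0,-0.04,0,0,0],[0.085,0,0,-0.04,0,0,0]])

```text
time_s: 31.82
ee_pos: [0.4509, 0.1598, 0.2234]
tcp_rot: [[0.05, 0.999, -0.001], [0.999, -0.05, -0.0], [-0.0, -0.001, -1.0]]
wrist_force: [1.1, 0.4, -0.5]
gripper_width: 0.085
```

Request:
arm_command(targets=[[0.085,-0.01,0.02,0,0,0,0],[0.085,-0.01,0.02,0,0,0,0],[0.085,-0.01,0.02,0,0,0,0],[0.085,-0.01,0.02,0,0,0,0],[0.085,-0.01,0.02,0,0,0,0],[0.085,0,0,0,0,0,0],[0.085,0,0,0,0,0,0],[0.085,0,0,0,0,0,0],[0.085,0,0,0,0,0,0],[0.085,0,0,0,0,0,0]])

```text
time_s: 32.65
ee_pos: [0.5479, 0.1054, 0.2215]
tcp_rot: [[0.049, 0.999, -0.001], [0.999, -0.049, 0.0], [0.0, -0.001, -1.0]]
wrist_force: [0.0, -0.5, -0.5]
gripper_width: 0.0847
```

```bash
python3 look.py w11; python3 - <<'E'
from h import *
w=cv2.imread('pics/w11.png')
sc=cams.camera('scene'); 
for t in ['square','glass','bottle','barrel']: print('scene',t,lm('scene',f'fuse_{t}_mid')[:2])
print(lm('scene','lamp')[:1])
sd=cams.camera('side')
for t in ['square','glass','bottle','barrel']: print('side',t,lm('side',f'fuse_{t}_mid')[:2])
a=cv2.resize(sc[150:240,215:345],(520,360),interpolation=2); b=cv2.resize(sd[160:280,360:430],(210,360),interpolation=2)
c=cv2.resize(w,(384,240)); pad=np.zeros((240,730,3),np.uint8); pad[:,:384]=c
cv2.imwrite('pics/f.png',np.vstack([np.hstack([a,b]),pad]))
E
```

```text
32.7 [0.5481 0.1054 0.2216] [0.049 0.999 0.   ] w 0.0851
scene square [(0.97, array([ 0.4445, -0.0405,  0.0389])), (0.39, array([0.4417, 0.0254, 0.0465]))]
scene glass [(0.64, array([0.4418, 0.0289, 0.046 ]))]
scene bottle [(0.68, array([ 0.5665, -0.1201,  0.0272])), (0.59, array([0.4456, 0.0944, 0.0406]))]
scene barrel [(0.68, array([0.4509, 0.1512, 0.0405])), (0.43, array([ 0.6631, -0.0402,  0.0101]))]
[(0.78, array([0.59  , 0.3651, 0.002 ]))]
side square [(0.54, array([ 0.4432, -0.0361,  0.0407])), (0.35, array([0.4507, 0.0959, 0.0369]))]
side glass [(0.65, array([ 0.4441, -0.0352,  0.0401])), (0.62, array([0.4474, 0.0305, 0.0499]))]
side bottle [(0.77, array([ 0.5731, -0.1181,  0.0296])), (0.66, array([ 0.7453, -0.0687,  0.0259]))]
side barrel []
```

View pics/f.png

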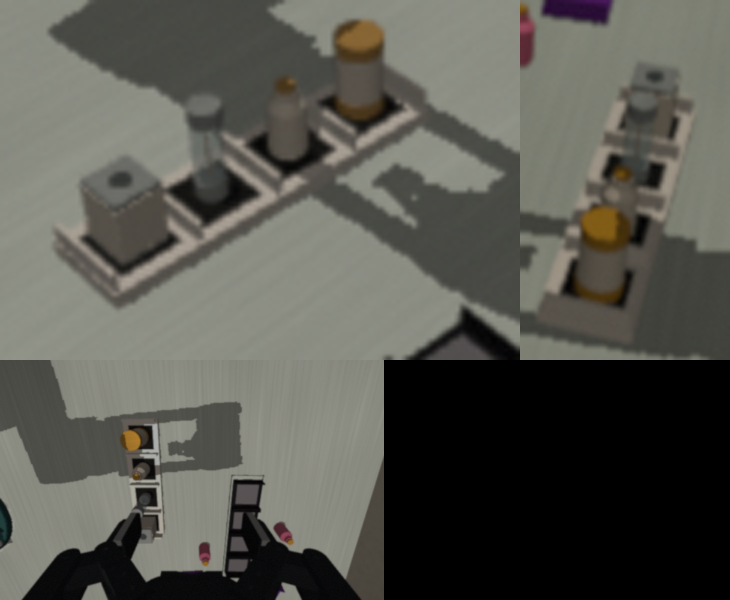

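All four stand upright and central in the right order: square (120,215), glass (208,150), bottle (288,120), barrel (360,70) from the right end to the left end. The old rack is empty, the lamp has not moved, and the gripper is clear.

```bash
python3 -c "
from rig import bot
print(bot.close_job())"
```

```text
the job is handed in; nothing more can be done
None
```

I moved all four fuses to the white rack in reverse order and handed the job in at about 33 s. Seen from the robot, they now stand square, glass, bottle, barrel from right to left. Each was lowered until it touched its pad before release.

**Last checks:** The final scene, side and wrist pictures show all four upright on their pads, the old rack empty and the gripper well clear. The lamp's scene reading is unchanged within 1 mm. From the final pictures, position readings lie about 0–4 mm from the pad centres I measured.

**Checks that disagreed:**
- The scene camera put the square and barrel about 5 mm toward the robot's right of their pad centres. The side camera put the square within 2 mm, and the scene camera read about 4 mm that way for the square while it was held.
- The side view network did not find the barrel or the placed bottle in the final picture, though both are plain to see in it.
- The square met its pad with a 45 N wrist force, against a limit of 120 N. I backed off 2 mm before opening, and set the others down at under 10 N.

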